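# Exchange the specimen tubes in the sample chiller

### The arm

A 6-joint arm with a two-finger parallel gripper is mounted at the origin on the work surface. World frame = base frame: x ahead of the robot, y to its left, z up, the work surface at z = 0. Lengths are in m, angles in degrees, forces in N, time in s.
With the tool pointing down it reaches from about 0.3 to 0.75 m from the base axis. Payload 8.5 kg.
Tool frame: the origin (TCP) lies midway between the tips of the shut fingers; the grasp point (between the pads) lies 19 mm behind it; z points along the fingers, y is the line along which they close (so a half turn about z gives the same grasp; the last joint's range is limited). The gripper opens to 85 mm and grips with 20 to 120 N. Pads are 22 mm wide; open, the fingers measure 114 mm over their backs; the gripper's body (76 mm by 85 mm) begins 54 mm behind the grasp point. The pads swing forward as they close: fully open they stand 13 mm farther back than shut.
Start: joints at [-88.998, 21.807, 74.336, -0, 83.858, -12.336], TCP at [0.127, -0.535, 0.231] pointing down, gripper open.
Joint ranges: [-178.18, 178.18], [-50.72, 133.34], [12.68, 142.11], [-81.47, 261.47], [9.98, 163.14], [-165.26, 165.26]. Speed limits (degrees/s): [136.94, 136.94, 180, 180, 180, 180].

### API

Orientations are given as a 3x3 rotation matrix whose columns are the frame's x, y, z axes.
In Python, from rig import observe, optics, order, spotter gives the robot as it stands.
- The arm moves only by the tool move_arm, never from a script. Its argument "series" is text: rows parted by semicolons, each of 5 numbers parted by spaces: the shift along the tool's x, y, z in cm, then the turn about the tool's z in degrees, then the opening, from -1 (shut) to 1 (fully open). A call has 1 to 8 rows; each row is the pose to reach, as a shift and turn from the pose commanded when the call began, along the tool's axes at that moment; what a row does not reach only later rows make up. A row lasts 1/8 s, in which the tool goes at most 62.5 mm and 10.7 degrees, less where a joint would pass 70% of its speed; a pose out of reach is approached as far as the arm can. A call with a gripper value outside its range is refused whole. The fingers move at their own pace and stop on an object; "force" is the grip in N (left out, the last holds). Time passes only in rows, so rows that repeat a pose let the fingers close. It gives the time, the measured TCP pose, the force, the opening and the grip force at its end, in the units of the state.
- observe(): the state, without advancing time (a new reading comes with each control period).
- optics.get_image(name): name is "scene" or "top"; returns a dict with "pixels" (400x640x3 uint8, blue, green, red), "camera_matrix" (3x3 intrinsics, pixels), "dist" ([k1, k2, p1, p2, k3] as OpenCV has them; the pictures are not rectified), "rvec" (rotation vector, rad) and "tvec" (3), from world to camera coordinates, as OpenCV has them. Camera axes: x right, y down, z forward; pixel columns grow to the right and rows downward; lengths in m; the calibration is good to about 2 mm. A picture is of the moment at which its call begins. There is no depth.
- order.close_job(): hands the job in; it is judged then, once.
Trained networks look in the newest picture that a camera, given by its name, has taken for a name from the list of things; names that differ only in an ending like _2 or _b are one class to them, and where a whole thing is asked for, a point or a joint stands for the part that bears it (a point fixed in the world has none). Each returns a list of dicts, best first, with "score" (0 to 1); they miss things now and then, are a little off and sometimes report something else, mostly with a low value. They report only what shows in the picture. A call takes as long as a camera call. They do not tell look-alikes from the thing itself.
- spotter.find_in(thing, camera): "point" ([x, y, z] in m, in world coordinates, good to about 4 mm: the middle of the surface that is visible of it).
- spotter.cut_out(thing, camera): "pixels" (400x640 bool, what is visible of it).
- spotter.mark_of(thing, camera): "point" ([x, y, z] in m, in world coordinates, good to about 4 mm: a listed point, or the origin of a listed thing).
The state is a dict: "time_s": time; "q": joint angles; "qvel": joint speeds; "joint_efforts": joint torques, N m; "position": TCP position; "tool_rot": TCP orientation; "ft_force": force on the tool from outside, world axes, zero at the start; "wrist_torque": the same for the moment, N m; "grip_width": finger opening in m; "gripper_force": force on a finger pad.
Only numpy, scipy, OpenCV 4.12 (cv2) and the standard library are available. Lean on these libraries where they do the work, as an engineer would, in place of code of your own. Each camera call takes 0.05 s, during which the arm holds its last target. There are 200 camera calls.

### The job

Exchange the specimens in the chiller: slide its blue cover fully back, lay every finished (red-capped) tube from the chiller in a pocket of the green tray and every new (black-capped) tube in a groove of the cold compartment, one to a place, caps either way, and slide the cover fully shut over them. Then take the yellow scanner, hold it still for about two seconds with its beam on the middle of the code on the cover from about 90 mm, and park it squarely in the outline on its charging mat, nose to the orange bar. Leave the other things on the bench where they are.

Things in the scene. Friction and masses are not known exactly. Their poses are not given: they have to be found in the camera images.
- chiller: white sample chiller, fixed. Origin: on the bench under the centre of its compartment; x points to its rear. Body x -90..250, y -155..155, top z 92 mm; open compartment x -75..75, y -140..140, floor z 50 mm. Guide rails 10 mm high along both sides of the top. Its four cold grooves are like the tray's pockets: at y -81, -27, 27, 81 mm, along x, tube axis at z 74, saddles to z 73 mm.
- cover (a joint): the blue sliding cover: its opening in m along the chiller's +x, 0 = fully shut over the compartment, 0.16 = fully open (slid back over the rear housing, compartment quite free). It slides with about 2 N friction and stays where it is left.
- cover_handle (a point): centre of the black bar handle that stands up from the cover near its front edge: 100 mm along the chiller's y, 14 mm thick along x, standing 28 mm above the cover's flat top; this point is mid-height of the bar, 14 mm below its top. It moves with the cover; with the cover shut it lies at chiller x -68, y 0, z 114 mm.
- cover_label (a point): centre of the white 50 mm square label with a square 2D code on the flat top of the cover (faces straight up); with the cover shut it lies at chiller x 25, y 0, z 100 mm.
- tray: green low tube tray, fixed, 150 (x) x 240 (y) mm, floor 6 mm thick, rim 16 mm high. Origin: centre of its underside. Four pockets at y -81, -27, 27, 81 mm hold tubes lying along the tray's x, tube axis 32 mm above the bench; each is two 8 mm thick V saddles at x -24 and +24 mm, up to 31 mm above the bench, only the floor between them; they centre a tube let go a few mm off.
- mat: black rubber charging mat of the scanner, fixed, 210 (x) x 130 (y) x 3 mm. Origin: centre of its underside; x points the way the scanner's nose belongs. A white outline, 160 x 60 mm, is drawn on it where the scanner parks (scanner's origin over the mat's origin), with an orange bar at the nose end.
- scanner: yellow hand-held code scanner with black nose, 46 mm wide (y), 30 mm high (z), from x -75 (tail) to +65 mm (nose), about 0.2 kg. Origin: centre of its underside, near its centre of mass; x points to the nose, z up. A plain box from x -75 to 50 mm: grip it across its width near the origin.
- scan_window: red scan window on the lower front face of the scanner's nose, at scanner x 57.5, y 0, z 7.5 mm. Its z axis is the scan beam, always on: it leaves towards the scanner's +x and down, 45 degrees below level when the scanner is level. It reads a code 50 to 140 mm away when it strikes the code's middle at most 60 degrees off square.
- tube1: new specimen tube (black cap), starts in the tray: clear, with a white label band and a hexagonal cap, 120 mm long, body 26 mm in diameter, cap 22 mm long and 30 mm across its flats (cannot roll far), about 60 g. Origin: on its axis at mid-length; x runs along the axis to the cap end (the cap covers x 38..60 mm). May be absent.
- tube2: new specimen tube (black cap), starts in the tray: clear, with a white label band and a hexagonal cap, 120 mm long, body 26 mm in diameter, cap 22 mm long and 30 mm across its flats (cannot roll far), about 60 g. Origin: on its axis at mid-length; x runs along the axis to the cap end (the cap covers x 38..60 mm). May be absent.
- tube3: new specimen tube (black cap), starts in the tray: clear, with a white label band and a hexagonal cap, 120 mm long, body 26 mm in diameter, cap 22 mm long and 30 mm across its flats (cannot roll far), about 60 g. Origin: on its axis at mid-length; x runs along the axis to the cap end (the cap covers x 38..60 mm). May be absent.
- tube4: new specimen tube (black cap), starts in the tray: clear, with a white label band and a hexagonal cap, 120 mm long, body 26 mm in diameter, cap 22 mm long and 30 mm across its flats (cannot roll far), about 60 g. Origin: on its axis at mid-length; x runs along the axis to the cap end (the cap covers x 38..60 mm). May be absent.
- old1: finished specimen tube (red cap), starts in the chiller: clear, with a white label band and a hexagonal cap, 120 mm long, body 26 mm in diameter, cap 22 mm long and 30 mm across its flats (cannot roll far), about 60 g. Origin: on its axis at mid-length; x runs along the axis to the cap end (the cap covers x 38..60 mm). May be absent.
- old2: finished specimen tube (red cap), starts in the chiller: clear, with a white label band and a hexagonal cap, 120 mm long, body 26 mm in diameter, cap 22 mm long and 30 mm across its flats (cannot roll far), about 60 g. Origin: on its axis at mid-length; x runs along the axis to the cap end (the cap covers x 38..60 mm). May be absent.
- old3: finished specimen tube (red cap), starts in the chiller: clear, with a white label band and a hexagonal cap, 120 mm long, body 26 mm in diameter, cap 22 mm long and 30 mm across its flats (cannot roll far), about 60 g. Origin: on its axis at mid-length; x runs along the axis to the cap end (the cap covers x 38..60 mm). May be absent.
- beaker: loose glass beaker, 70 mm across, 90 mm high; origin centre of its underside. Bystander.
- wash_bottle: loose white bottle with red cap, 64 mm across, 150 mm high; origin centre of its underside. Bystander.
- dishes: stack of three culture dishes, 90 mm across, 45 mm high; origin centre of its underside. Bystander.
- timer: white bench timer, 70 x 65 x 18 mm; origin centre of its underside. Bystander.
- slide_box: blue slide box, 200 (x) x 90 x 36 mm; origin centre of its underside. Bystander.
- notebook: red notebook with a pen on it, 210 (x) x 150 x 26 mm; origin centre of its underside. Bystander.
Not all that is in view belongs to the job. Leave any pink look-alike of the scanner alone.

How it is judged:
By the outcome, as a careful person would: the job done as asked, in the order asked, and still so for the second after the job is handed in, with the robot touching nothing.
Of tube1, tube2, tube3, tube4 only 2 to 4 are there at a start; the rules pass over those that are not, and their reading is None.
Of old1, old2, old3 only 1 to 2 are there at a start; the rules pass over those that are not, and their reading is None.
At some moment in a run one of scanner may be knocked a few centimetres aside while the robot is not near it.
It also fails if it takes over 210 s, if anything falls off the work surface, if the arm or the gripper's body presses on something with over 40 N, if the wrist force passes 120 N, or if a joint passes its speed limit or range.

## Working session

There is one attempt and no reset: what is moved stays moved. The work goes in short steps, Python scripts to look and compute and a tool call to move; the robot and the scene stay as the last step left them, time stands still between calls to the robot, and variables do not carry over. Pictures are saved under pics/ and viewed, at most 14 in all, crops included, and the job is handed in when it is done.

Besides the shell and the picture viewer there is one more tool, called after "Call:" as name(argument=value, ...) on one line, values as JSON. move_arm: Moves the arm, as the interface text tells. Its arguments: {"type":"object","properties":{"series":{"type":"string"},"force":{"type":"number"}},"required":["series"]}

```bash
mkdir -p pics; ls
python3 - <<'E'
from rig import observe, optics, order, spotter
import cv2, numpy as np
for c in ("scene","top"):
    im=optics.get_image(c); cv2.imwrite(f"pics/{c}0.png",im["pixels"])
    R=cv2.Rodrigues(np.array(im["rvec"]))[0]; print(c,"cam pos",(-R.T@np.array(im["tvec"]).ravel()).round(3), np.array(im["camera_matrix"]).round(1).tolist())
for t in ["chiller","cover_handle","cover_label","tray","mat","scanner","scan_window","tube1","old1"]:
    for c in ("top","scene"):
        print(t,c,[(np.round(d["point"],3).tolist(),round(d["score"],2)) for d in spotter.mark_of(t,c)][:5])
s=observe(); print(s["time_s"],s["position"],np.round(s["tool_rot"],3).tolist(),s["grip_width"])
E
```

```text
pics
scene cam pos [ 1.167 -0.612  1.35 ] [[467.6, 0.0, 321.5], [0.0, 467.6, 202.9], [0.0, 0.0, 1.0]]
top cam pos [0.352 0.013 1.347] [[383.1, 0.0, 316.9], [0.0, 383.1, 195.2], [0.0, 0.0, 1.0]]
chiller top [([0.519, 0.001, 0.004], 0.65), ([0.446, 0.329, 0.029], 0.38)]
chiller scene [([0.521, 0.002, -0.001], 0.72), ([0.569, -0.526, 0.002], 0.58), ([0.498, 0.327, 0.033], 0.42)]
cover_handle top [([0.471, 0.001, 0.118], 0.78), ([0.431, 0.604, -0.002], 0.2)]
cover_handle scene [([0.471, -0.004, 0.112], 0.77), ([0.576, 0.518, -0.006], 0.15)]
cover_label top [([0.568, 0.005, 0.102], 0.87)]
cover_label scene [([0.562, 0.009, 0.101], 0.71)]
tray top [([0.472, 0.332, -0.002], 0.55)]
tray scene [([0.47, 0.327, 0.0], 0.94)]
mat top [([0.491, -0.351, -0.002], 0.73)]
mat scene [([0.493, -0.348, 0.002], 0.64)]
scanner top [([0.491, -0.34, 0.001], 0.82), ([0.314, -0.213, -0.001], 0.69)]
scanner scene [([0.493, -0.343, -0.002], 0.84), ([0.315, -0.209, 0.003], 0.72), ([0.526, -0.0, 0.0], 0.52)]
scan_window top [([0.474, 0.331, -0.002], 0.41)]
scan_window scene []
tube1 top [([0.5, 0.324, 0.035], 0.82), ([0.445, 0.332, 0.028], 0.73)]
tube1 scene [([0.499, 0.326, 0.034], 0.65), ([0.45, 0.329, 0.032], 0.62)]
old1 top [([0.492, -0.349, -0.001], 0.42)]
old1 scene []
1.0 [ 0.12688992 -0.5351509   0.23132097] [[0.973, 0.231, 0.0], [0.231, -0.973, 0.0], [0.0, -0.0, -1.0]] 0.08484330599299153
```

View pics/top0.png

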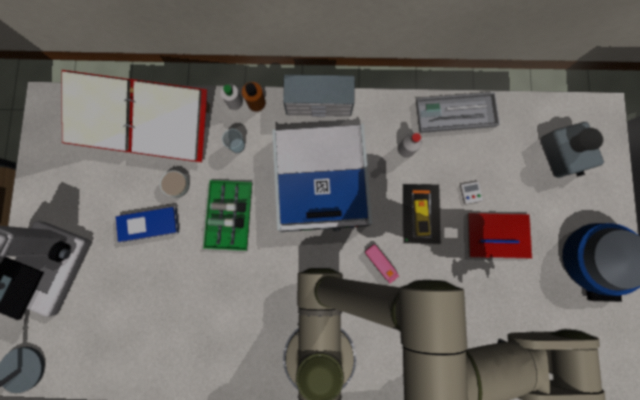

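View pics/scene0.png

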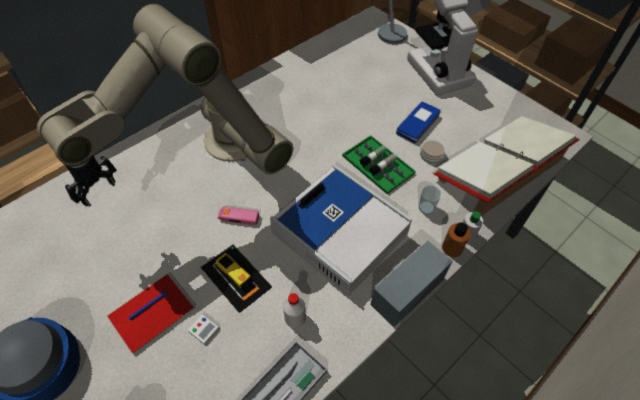

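The top view shows the chiller (321,175) with its handle (324,212) facing the robot, and the tray (228,214) with two black-capped tubes. The yellow scanner (422,210) is on the mat, and the pink look-alike is at (380,262), which I'll leave. Next I measure orientations.

```bash
cat > h.py <<'E'
from rig import observe, optics, order, spotter
import cv2, numpy as np
def toplane(im,px,z):
    K=np.array(im["camera_matrix"]);D=np.array(im["dist"]);R=cv2.Rodrigues(np.array(im["rvec"]))[0];t=np.array(im["tvec"]).reshape(3)
    u=cv2.undistortPoints(np.array(px,float).reshape(-1,1,2),K,D).reshape(-1,2)
    d=np.c_[u,np.ones(len(u))]@R; c=-R.T@t
    return c+d*((z-c[2])/d[:,2])[:,None]
def rect(im,mask,z):
    ys,xs=np.nonzero(mask); P=toplane(im,np.c_[xs,ys],z)[:,:2]
    (c,s,a)=cv2.minAreaRect((P*1000).astype(np.float32)); return np.round(c,1),np.round(s,1),round(a,2)
def crop(im,x0,y0,x1,y1,f,name): cv2.imwrite(name,cv2.resize(im["pixels"][y0:y1,x0:x1],None,fx=f,fy=f,interpolation=cv2.INTER_CUBIC))
def marks(t,c,n=5):
    r=[(np.round(np.array(d["point"])*1000).astype(int).tolist(),round(d["score"],2)) for d in spotter.mark_of(t,c)][:n]; print(t,c,r); return r
def tool(dx,dy,dz):  # world shift (mm) -> tool cm
    R=np.array(observe()["tool_rot"]); return (R.T@np.array([dx,dy,dz])/10).round(2)
def goto(x,y,z):
    s=observe(); return tool(*(np.array([x,y,z])-np.array(s["position"])*1000))
E
python3 - <<'E'
from h import *
for c in ("top","scene"):
    im=optics.get_image(c)
    for t,z in [("cover_label",.1),("chiller",.092),("tray",.016),("mat",.003),("scanner",.03),("tube1",.045)]:
        for d in spotter.cut_out(t,c)[:3]:
            if d["score"]>.4:
                ys,xs=np.nonzero(d["pixels"]); print(c,t,round(d["score"],2),(xs.mean().round(),ys.mean().round()),rect(im,d["pixels"],z))
    if c=="top":
        a=cv2.resize(im["pixels"][165:260,190:290],(400,380),interpolation=cv2.INTER_CUBIC); b=cv2.resize(im["pixels"][175:275,360:460],(400,400),interpolation=cv2.INTER_CUBIC)
        a=cv2.copyMakeBorder(a,0,20,0,0,0)
        cv2.imwrite("pics/crop1.png",np.hstack([a,b]))
E
```

```text
top cover_label 0.71 (np.float64(322.0), np.float64(196.0)) (array([5.309e+02, 3.000e-01]), array([171.9, 292.6]), 5.06)
top chiller 0.93 (np.float64(321.0), np.float64(179.0)) (array([592.5,   6.6]), array([353.9, 311.2]), 4.92)
top tray 0.84 (np.float64(227.0), np.float64(216.0)) (array([469.3, 327.4]), array([156.1, 239.8]), 88.31)
top mat 0.6 (np.float64(420.0), np.float64(213.0)) (array([ 488.4, -348.4]), array([211.9, 128.8]), 0.92)
top scanner 0.89 (np.float64(421.0), np.float64(216.0)) (array([ 479.7, -339.9]), array([135.9,  50.2]), 3.55)
top scanner 0.72 (np.float64(381.0), np.float64(263.0)) (array([ 314. , -203.2]), array([138.2,  53.8]), 44.28)
top tube1 0.88 (np.float64(227.0), np.float64(222.0)) (array([440.3, 328.7]), array([ 30.6, 116.1]), 1.17)
scene cover_label 0.65 (np.float64(324.0), np.float64(209.0)) (array([531.4,   3. ]), array([166.1, 287.9]), 5.66)
scene chiller 0.63 (np.float64(341.0), np.float64(228.0)) (array([609.5,  -3.5]), array([366.2, 352.2]), 4.6)
scene tray 0.72 (np.float64(379.0), np.float64(165.0)) (array([472.2, 329.3]), array([164.3, 248.6]), 88.34)
scene mat 0.89 (np.float64(236.0), np.float64(280.0)) (array([ 492. , -349.5]), array([214.6, 134.5]), 0.5)
scene mat 0.55 (np.float64(432.0), np.float64(151.0)) (array([566.8, 537.8]), array([ 90.7, 124.3]), 25.45)
scene scanner 0.8 (np.float64(234.0), np.float64(272.0)) (array([ 485.7, -348.2]), array([143.7,  50.6]), 4.8)
scene scanner 0.77 (np.float64(239.0), np.float64(215.0)) (array([ 322.6, -207.3]), array([140.9,  62.2]), 39.64)
scene scanner 0.49 (np.float64(418.0), np.float64(122.0)) (array([439.7, 595. ]), array([100.3, 232.6]), 10.45)
scene tube1 0.65 (np.float64(383.0), np.float64(164.0)) (array([503.7, 318.4]), array([133.3,  35.6]), 86.91)
scene tube1 0.59 (np.float64(373.0), np.float64(155.0)) (array([448.2, 322.3]), array([ 38.7, 135.6]), 0.13)
```

View pics/crop1.png

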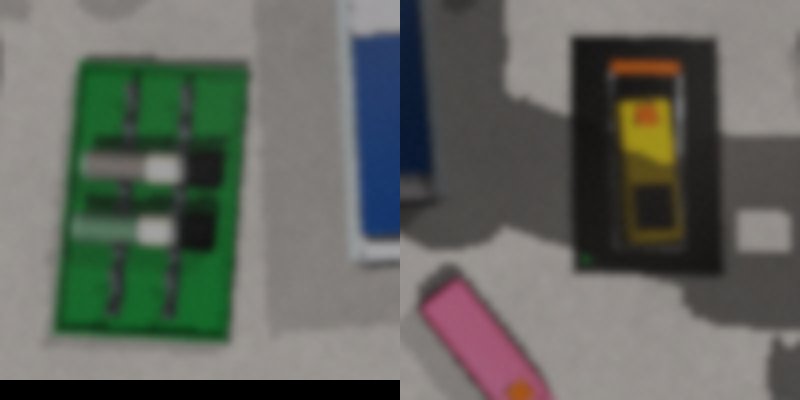

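The crop shows two black-capped tubes in the tray's middle pockets, caps towards −y (crop 165–215). The yellow scanner sits in the mat outline with its nose to the orange bar (crop 645,65), and the pink one lies apart at crop (485,340). First I go to the handle.

Call:
move_arm(series="45.8 -44.1 0 -82 0;45.8 -44.1 0 -82 0;45.8 -44.1 0 -82 0;45.8 -44.1 0 -82 0;45.8 -44.1 0 -82 0;45.8 -44.1 0 -82 0;45.8 -44.1 0 -82 0;45.8 -44.1 0 -82 0", force=40)

```text
time_s: 2.7
position: [0.3982, -0.1128, 0.2317]
tool_rot: [[-0.097, 0.995, 0.001], [0.995, 0.097, -0.001], [-0.001, 0.001, -1.0]]
ft_force: [1.1, -1.5, -0.7]
grip_width: 0.0428
gripper_force: 0.0
```

Run:
```python
from h import *
s=observe(); R=np.array(s["tool_rot"]); print(s["time_s"],s["position"],R.round(3).tolist(),s["grip_width"],s["q"])
for c in ("top","scene"):
    im=optics.get_image(c)
    for t in ("cover_handle","cover_label","chiller"): marks(t,c,2)
print(goto(471,-1,150))
```

```text
2.7 [ 0.39818176 -0.11280388  0.23165849] [[-0.097, 0.995, 0.001], [0.995, 0.097, -0.001], [-0.001, 0.001, -1.0]] 0.042849465523656156 [-3.23091149e+01  7.96110218e+00  9.38930754e+01 -3.71253921e-03
  7.80841577e+01 -3.78997301e+01]
cover_handle top [([472, 1, 116], 0.9)]
cover_label top [([568, 7, 103], 0.81), ([728, 311, 4], 0.22)]
chiller top [([522, 0, 2], 0.94)]
cover_handle scene [([470, -4, 110], 0.64)]
cover_label scene [([565, 5, 103], 0.58), ([420, -608, 0], 0.39)]
chiller scene [([523, -1, 0], 0.66)]
[10.77  8.42  8.13]
```

Call:
move_arm(series="10.7 8.4 4 0 0;10.7 8.4 4 0 0;10.7 8.4 4 0 0;10.7 8.4 9 0 0;10.7 8.4 12.7 0 0;10.7 8.4 12.7 0 0;10.7 8.4 12.7 0 -0.9;10.7 8.4 12.7 0 -0.9")

```text
time_s: 4.1
position: [0.472, -0.001, 0.1061]
tool_rot: [[-0.092, 0.996, 0.004], [0.996, 0.092, -0.001], [-0.002, 0.003, -1.0]]
ft_force: [0.9, -1.9, 2.5]
grip_width: 0.013
gripper_force: 39.7
```

Call:
move_arm(series="0 0 0 0 -0.9;0 0 0 0 -0.9")

```text
time_s: 4.35
position: [0.472, -0.001, 0.1061]
tool_rot: [[-0.092, 0.996, 0.004], [0.996, 0.092, -0.002], [-0.002, 0.004, -1.0]]
ft_force: [-1.2, -1.1, 7.5]
grip_width: 0.0131
gripper_force: 40.3
```

Call:
move_arm(series="0 2 0 0 -0.9;0 4 0 0 -0.9;0 6 0 0 -0.9;0 8 0 0 -0.9;0 10 0 0 -0.9;0 12 0 0 -0.9;0 13 0 0 -0.9;0 13.5 0 0 -0.9")

```text
time_s: 5.35
position: [0.6066, 0.0105, 0.1062]
tool_rot: [[-0.092, 0.996, 0.003], [0.996, 0.092, -0.003], [-0.004, 0.003, -1.0]]
ft_force: [-1.5, -8.1, 4.7]
grip_width: 0.0129
gripper_force: 40.0
```

Call:
move_arm(series="0 0.2 0 0 -0.9;0 0.4 0 0 -0.9;0 0.6 0 0 -0.9;0 0.8 0 0 -0.9")

```text
time_s: 5.85
position: [0.6122, 0.011, 0.1061]
tool_rot: [[-0.092, 0.996, -0.003], [0.996, 0.092, -0.004], [-0.003, -0.003, -1.0]]
ft_force: [-16.9, -11.3, 13.6]
grip_width: 0.0134
gripper_force: 41.1
```

Call:
move_arm(series="0 0.2 0 0 -0.9;0 0.4 0 0 -0.9;0 0.4 0 0 -0.9")

```text
time_s: 6.22
position: [0.6122, 0.011, 0.106]
tool_rot: [[-0.092, 0.996, -0.012], [0.996, 0.092, -0.004], [-0.003, -0.013, -1.0]]
ft_force: [-31.0, -13.6, 19.0]
grip_width: 0.013
gripper_force: 43.3
```

Call:
move_arm(series="0 0 0 0 -0.2;0 0 0 0 -0.2;0 0 0 0 -0.2;0 0 -5 0 -0.1;0 0 -10 0 -0.1;20 -10 -14 0 -0.1;25 -10 -14 0 -0.1;25 -10 -14 0 -0.1")

```text
time_s: 7.22
position: [0.5302, 0.1788, 0.2331]
tool_rot: [[-0.093, 0.996, 0.001], [0.996, 0.093, 0.0], [0.0, 0.001, -1.0]]
ft_force: [1.1, 0.4, -0.0]
grip_width: 0.0384
gripper_force: 0.0
```

Run:
```python
from h import *
s=observe(); print(s["time_s"],s["position"])
for c in ("top","scene"):
    im=optics.get_image(c)
    if c=="top": A=cv2.resize(im["pixels"][120:240,265:385],(400,400),interpolation=cv2.INTER_CUBIC)
    else: B=cv2.resize(im["pixels"][160:270,265:375],(400,400),interpolation=cv2.INTER_CUBIC)
    for t in ("cover_handle","cover_label","chiller","old1","tube1"): marks(t,c,4)
cv2.imwrite("pics/open.png",np.hstack([A,B]))
```

```text
7.225 [0.53019881 0.17882561 0.23310319]
cover_handle top [([614, 13, 117], 0.67), ([573, 518, -3], 0.51)]
cover_label top [([706, 17, 102], 0.58)]
chiller top [([521, 3, 5], 0.97), ([493, -351, -3], 0.64)]
old1 top [([514, 27, 76], 0.59), ([514, 80, 75], 0.58)]
tube1 top [([447, 329, 28], 0.66)]
cover_handle scene [([612, 8, 111], 0.62)]
cover_label scene [([706, 21, 104], 0.8), ([521, 0, -4], 0.36)]
chiller scene [([523, -2, -1], 0.78)]
old1 scene [([515, 84, 76], 0.64), ([514, 27, 75], 0.58)]
tube1 scene [([502, 326, 34], 0.66), ([446, 326, 31], 0.62), ([494, -348, -2], 0.34)]
```

View pics/open.png

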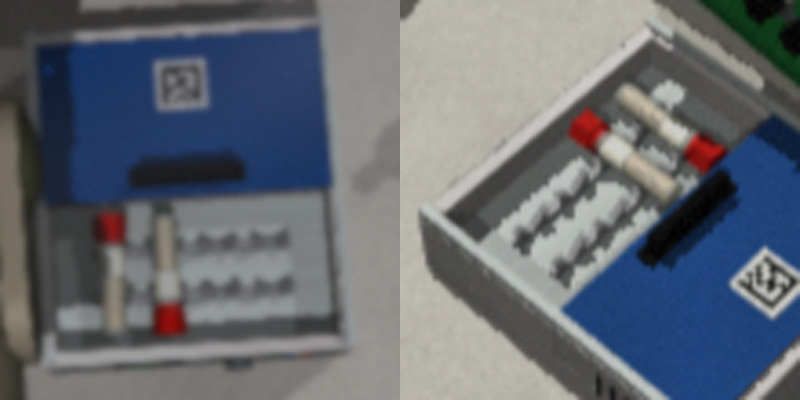

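The crop shows the compartment quite free, with two red-capped tubes in the grooves at chiller y +81 and +27 (crop 112,270 and 168,270), caps opposite ways. I'll take the outer one first.

Call:
move_arm(series="-9.4 -2.6 0 80 -0.05;-9.4 -2.6 0 80 -0.05;-9.4 -2.6 0 80 -0.05;-9.4 -2.6 0 80 -0.05;-9.4 -2.6 0 80 -0.05;-9.4 -2.6 0 80 -0.05;-9.4 -2.6 3 80 -0.05;-9.4 -2.6 6 80 -0.05")

```text
time_s: 8.82
position: [0.5141, 0.0808, 0.172]
tool_rot: [[0.966, 0.26, 0.001], [0.26, -0.966, -0.0], [0.001, 0.0, -1.0]]
ft_force: [0.3, -0.4, -0.3]
grip_width: 0.0406
gripper_force: 0.0
```

Run:
```python
from h import *
s=observe(); R=np.array(s["tool_rot"]); print(s["position"],R.round(3).tolist(), s["q"][5]); print(goto(513.5,83,57))
```

```text
[0.51414796 0.08084441 0.17198107] [[0.966, 0.26, 0.001], [0.26, -0.966, -0.0], [0.001, 0.0, -1.0]] 70.80493626205205
[-0.02 -0.23 11.5 ]
```

Call:
move_arm(series="0 -0.2 2 9.8 -0.05;0 -0.2 6 9.8 -0.05;0 -0.2 9 9.8 -0.05;0 -0.2 11.5 9.8 -0.05;0 -0.2 11.5 9.8 -0.05;0 -0.2 11.5 9.8 -0.8;0 -0.2 11.5 9.8 -0.8;0 -0.2 11.5 9.8 -0.8", force=25)

```text
time_s: 9.82
position: [0.5146, 0.0814, 0.0593]
tool_rot: [[0.995, 0.096, 0.003], [0.096, -0.995, -0.003], [0.003, 0.003, -1.0]]
ft_force: [-1.1, -10.6, 1.8]
grip_width: 0.0249
gripper_force: 26.4
```

Call:
move_arm(series="0 0 0 0 -0.8;0 0 -3 0 -0.8;0 0 -7 0 -0.8;0 0 -11 0 -0.8")

```text
time_s: 10.32
position: [0.5136, 0.083, 0.1703]
tool_rot: [[0.995, 0.096, 0.002], [0.096, -0.995, -0.0], [0.002, 0.0, -1.0]]
ft_force: [0.5, -0.0, -0.1]
grip_width: 0.0253
gripper_force: 26.1
```

Run:
```python
from h import *
s=observe(); R=np.array(s["tool_rot"]); print(s["position"],R.round(3).tolist(), s["q"][5]); print(goto(391,331.5,168))
optics.get_image("scene"); marks("old1","scene",4)
```

```text
[0.51360406 0.0830016  0.17033619] [[0.995, 0.096, 0.002], [0.096, -0.995, -0.0], [0.002, 0.0, -1.0]] 80.59521812315248
[ -9.81 -25.92   0.2 ]
old1 scene [([515, 27, 73], 0.61), ([510, 82, 188], 0.45)]
```

Call:
move_arm(series="-9.8 -25.9 0 -82.8 -0.8;-9.8 -25.9 0 -82.8 -0.8;-9.8 -25.9 0 -82.8 -0.8;-9.8 -25.9 0 -82.8 -0.8;-9.8 -25.9 0 -82.8 -0.8;-9.8 -25.9 0 -82.8 -0.8;-9.8 -25.9 0 -82.8 -0.8;-9.8 -25.9 0 -82.8 -0.8")

```text
time_s: 11.42
position: [0.3908, 0.3315, 0.168]
tool_rot: [[0.024, 1.0, 0.001], [1.0, -0.024, 0.0], [0.0, 0.001, -1.0]]
ft_force: [-1.2, 0.0, -0.3]
grip_width: 0.0252
gripper_force: 26.2
```

Run:
```python
from h import *
s=observe(); R=np.array(s["tool_rot"]); print(s["position"],R.round(3).tolist(),np.degrees(np.arctan2(R[1,0],R[0,0])))
im=optics.get_image("scene"); marks("tray","scene",2)
for t in ("old1","tube1"):
  for d in spotter.cut_out(t,"scene")[:3]:
    ys,xs=np.nonzero(d["pixels"]); print(t,round(d["score"],2),xs.mean().round(),ys.mean().round(),rect(im,d["pixels"],.032))
crop(im,320,110,440,210,6,"pics/tray2.png")
print(goto(391,331.5,20))
```

```text
[0.39079358 0.33148985 0.16795679] [[0.024, 1.0, 0.001], [1.0, -0.024, 0.0], [0.0, 0.001, -1.0]] 88.63561548279135
tray scene [([473, 327, 0], 0.59)]
old1 0.66 327.0 203.0 (array([489.1,  50.3]), array([135.,  32.]), 4.7)
old1 0.59 361.0 122.0 (array([289.4, 423.6]), array([81.1, 37.9]), 82.49)
old1 0.56 373.0 155.0 (array([442.4, 333.1]), array([133.6,  34.5]), 88.07)
tube1 0.75 373.0 154.0 (array([441.5, 332.1]), array([129.6,  29.8]), 87.67)
tube1 0.53 382.0 164.0 (array([497.1, 326.2]), array([137.5,  35.8]), 86.91)
[1.000e-02 0.000e+00 1.478e+01]
```

View pics/tray2.png

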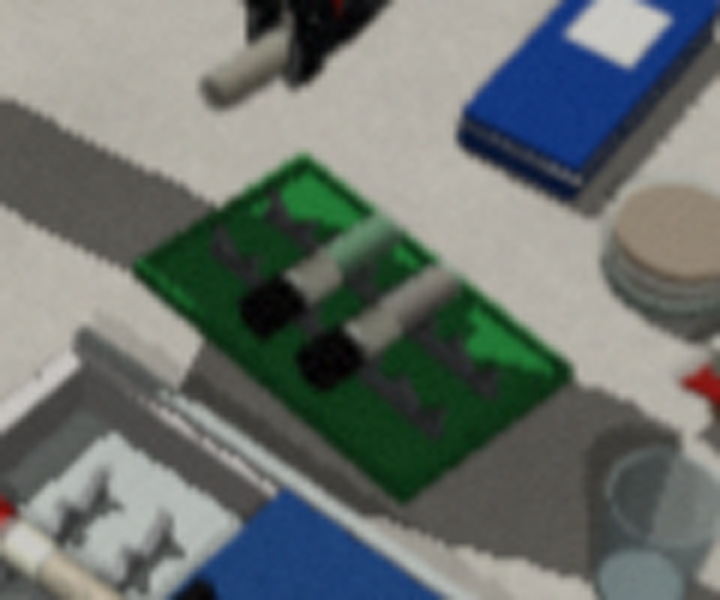

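The crop shows the gripped tube above the free pocket at crop (245,230). The tray rim corners are at crop (135,265), (305,155), (572,375) and (405,500), and I use them to check the tray pose.

Run:
```python
from h import *
im=optics.get_image("scene")
P=toplane(im,np.array([(135,265),(305,155),(572,375),(405,500)])/6+[320,110],.016)*1000
print(P.round(1), P.mean(0)); e=P[2]-P[1]; print(np.degrees(np.arctan2(e[1],e[0])), np.linalg.norm(e)); e=P[0]-P[1];print(np.degrees(np.arctan2(e[1],e[0])), np.linalg.norm(e))
```

```text
[[353.9 256.9  16. ]
 [359.1 406.5  16. ]
 [599.  395.4  16. ]
 [595.6 247.5  16. ]] [476.91283399 326.57056791  16.        ]
-2.644776585931714 240.16312085165913
-91.98057982462362 149.70211278769955
```

Call:
move_arm(series="0 0.2 5 0 -0.8;0 0.2 10 0 -0.8;0 0.2 13 0 -0.8;0 0.2 14.3 0 -0.8;0 0.2 15.1 0 -0.8;0 0.2 15.1 0 -0.8")

```text
time_s: 12.42
position: [0.3929, 0.3315, 0.0173]
tool_rot: [[0.029, 1.0, 0.0], [1.0, -0.029, 0.0], [0.0, 0.0, -1.0]]
ft_force: [-1.8, 0.3, 0.1]
grip_width: 0.025
gripper_force: 26.6
```

Call:
move_arm(series="0 0 0 0 -0.05;0 0 0 0 -0.05;0 0 0 0 -0.05;0 0 -4 0 -0.05;0 0 -10 0 -0.05;0 0 -15 0 -0.05")

```text
time_s: 13.18
position: [0.3929, 0.3314, 0.1688]
tool_rot: [[0.029, 1.0, 0.001], [1.0, -0.029, 0.001], [0.001, 0.001, -1.0]]
ft_force: [0.2, 0.6, 0.2]
grip_width: 0.0404
gripper_force: 0.0
```

Run:
```python
from h import *
s=observe(); print(s["position"]); print(goto(518.5,29,165))
im=optics.get_image("scene"); marks("old1","scene",4);marks("tube1","scene",4)
```

```text
[0.39294463 0.33136752 0.16884402]
[-29.86  13.43   0.38]
old1 scene [([516, 28, 73], 0.72), ([495, -350, 2], 0.65), ([390, 331, 36], 0.55)]
tube1 scene [([446, 327, 30], 0.76), ([497, 324, 30], 0.74), ([469, 329, -1], 0.54)]
```

Call:
move_arm(series="-29.9 13.4 0 83 -0.05;-29.9 13.4 0 83 -0.05;-29.9 13.4 0 83 -0.05;-29.9 13.4 0 83 -0.05;-29.9 13.4 0 83 -0.05;-29.9 13.4 0 83 -0.05;-29.9 13.4 0 83 -0.05;-29.9 13.4 0 83 -0.05")

```text
time_s: 14.32
position: [0.5176, 0.0283, 0.1649]
tool_rot: [[0.996, 0.087, -0.003], [0.087, -0.996, 0.001], [-0.003, -0.001, -1.0]]
ft_force: [0.3, 0.2, -0.0]
grip_width: 0.0409
gripper_force: 0.0
```

Call:
move_arm(series="0 0 4 0 -0.05;0 0 8 0 -0.05;0 0 10 0 -0.05;0 0 11 0 -0.05;0 0 11 0 -0.05;0 0 11 0 -0.8;0 0 11 0 -0.8;0 0 11 0 -0.8")

```text
time_s: 15.32
position: [0.5191, 0.0272, 0.0578]
tool_rot: [[0.996, 0.093, 0.003], [0.093, -0.996, -0.003], [0.003, 0.003, -1.0]]
ft_force: [-0.0, -7.8, 0.8]
grip_width: 0.0251
gripper_force: 26.2
```

Call:
move_arm(series="0 0 0 0 -0.8;0 0 -3 0 -0.8;0 0 -7 0 -0.8;0 0 -11 0 -0.8")

```text
time_s: 15.82
position: [0.5181, 0.0286, 0.1687]
tool_rot: [[0.996, 0.093, 0.001], [0.093, -0.996, -0.0], [0.001, 0.0, -1.0]]
ft_force: [0.3, -0.3, 0.3]
grip_width: 0.025
gripper_force: 26.0
```

Run:
```python
from h import *
s=observe(); print(s["position"],s["q"]); print(goto(554.5,325.5,168))
R=np.array(s["tool_rot"]);print(np.degrees(np.arctan2(R[1,0],R[0,0])))
im=optics.get_image("scene"); marks("old1","scene",4)
```

```text
[0.51812176 0.02863183 0.16865117] [-9.92514597e+00  2.19210567e+01  8.52955278e+01  1.75369542e-03
  7.27116924e+01  7.47370338e+01]
[  6.38 -29.22   0.06]
5.337310602075247
old1 scene [([392, 332, 35], 0.74), ([514, 32, 184], 0.47)]
```

Call:
move_arm(series="6.4 -29.2 0 -82.7 -0.8;6.4 -29.2 0 -82.7 -0.8;6.4 -29.2 0 -82.7 -0.8;6.4 -29.2 0 -82.7 -0.8;6.4 -29.2 0 -82.7 -0.8;6.4 -29.2 0 -82.7 -0.8;6.4 -29.2 0 -82.7 -0.8;6.4 -29.2 0 -82.7 -0.8")

```text
time_s: 16.92
position: [0.5545, 0.3254, 0.1662]
tool_rot: [[0.029, 1.0, -0.0], [1.0, -0.029, -0.0], [-0.0, -0.0, -1.0]]
ft_force: [-0.1, 0.8, -0.7]
grip_width: 0.025
gripper_force: 26.0
```

Call:
move_arm(series="0 0 5 0 -0.8;0 0 10 0 -0.8;0 0 13 0 -0.8;0 0 14.4 0 -0.8;0 0 15.2 0 -0.8;0 0 15.2 0 -0.8")

```text
time_s: 17.68
position: [0.5542, 0.3253, 0.0156]
tool_rot: [[0.034, 0.999, -0.001], [0.999, -0.034, -0.0], [-0.0, -0.001, -1.0]]
ft_force: [-3.4, -1.7, 0.4]
grip_width: 0.0252
gripper_force: 26.5
```

Call:
move_arm(series="0 0 0 0 -0.05;0 0 0 0 -0.05;0 0 0 0 -0.05;0 0 -4 0 -0.05;0 0 -10 0 -0.05;0 0 -10 0 -0.05")

```text
time_s: 18.42
position: [0.5568, 0.3261, 0.1198]
tool_rot: [[0.034, 0.999, 0.009], [0.999, -0.034, 0.003], [0.004, 0.009, -1.0]]
ft_force: [0.2, 0.2, -0.0]
grip_width: 0.0404
gripper_force: 0.0
```

Run:
```python
from h import *
s=observe(); print(s["position"]); print(goto(501,327,115))
im=optics.get_image("scene"); marks("old1","scene",4);marks("tube1","scene",4)
for d in spotter.cut_out("tube1","scene")[:2]: print(rect(im,d["pixels"],.032))
im=optics.get_image("top"); marks("old1","top",4);marks("tube1","top",4)
```

```text
[0.55683296 0.32614805 0.11976797]
[-0.11 -5.59  0.42]
old1 scene [([390, 329, 33], 0.69), ([556, 322, 30], 0.67)]
tube1 scene [([498, 326, 33], 0.72), ([448, 327, 34], 0.47)]
(array([441., 332.]), array([136.2,  36.6]), 89.74)
(array([497.5, 328.9]), array([131.1,  31.3]), 88.14)
old1 top [([391, 330, 28], 0.58), ([552, 319, 29], 0.52), ([569, -524, -3], 0.24)]
tube1 top [([449, 331, 32], 0.5), ([499, 325, 36], 0.45)]
```

Call:
move_arm(series="0 -5.5 0 0 -0.05;0 -5.5 0 0 -0.05;0 -5.5 5 0 -0.05;0 -5.5 8 0 -0.05;0 -5.5 10 0 -0.05;0 -5.5 10 0 -0.05;0 -5.5 10 0 -0.8;0 -5.5 10 0 -0.8")

```text
time_s: 19.77
position: [0.4996, 0.3273, 0.0154]
tool_rot: [[0.034, 0.999, -0.0], [0.999, -0.034, 0.0], [0.0, -0.0, -1.0]]
ft_force: [-3.3, 0.3, 0.8]
grip_width: 0.0251
gripper_force: 24.8
```

Call:
move_arm(series="0 0 0 0 -0.8;0 0 0 0 -0.8;0 0 -5 0 -0.8;0 0 -10 0 -0.8;0 0 -15 0 -0.8;0 0 -15 0 -0.8")

```text
time_s: 20.52
position: [0.5019, 0.3278, 0.169]
tool_rot: [[0.034, 0.999, 0.009], [0.999, -0.034, 0.003], [0.004, 0.009, -1.0]]
ft_force: [-0.7, -0.7, -0.6]
grip_width: 0.0251
gripper_force: 25.0
```

Run:
```python
from h import *
s=observe(); R=np.array(s["tool_rot"]);print(s["position"],s["grip_width"],np.degrees(np.arctan2(R[1,0],R[0,0])))
print(goto(523.5,-26,165))
im=optics.get_image("scene"); marks("tube1","scene",4);marks("old1","scene",4)
```

```text
[0.50185887 0.32782492 0.16896964] 0.025089626279839457 88.03356267909814
[-35.29   3.37   0.3 ]
tube1 scene [([445, 326, 33], 0.56)]
old1 scene [([389, 332, 36], 0.76), ([553, 323, 32], 0.71), ([611, 3, 112], 0.64), ([521, -2, -1], 0.6)]
```

Call:
move_arm(series="-35.3 3.5 0 82.7 -0.8;-35.3 3.5 0 82.7 -0.8;-35.3 3.5 0 82.7 -0.8;-35.3 3.5 0 82.7 -0.8;-35.3 3.5 0 82.7 -0.8;-35.3 3.5 0 82.7 -0.8;-35.3 3.5 0 82.7 -0.8;-35.3 3.5 0 82.7 -0.8")

```text
time_s: 21.68
position: [0.5222, -0.0275, 0.163]
tool_rot: [[0.996, 0.087, -0.003], [0.087, -0.996, 0.001], [-0.003, -0.001, -1.0]]
ft_force: [-0.7, -0.0, -0.9]
grip_width: 0.0252
gripper_force: 25.0
```

Run:
```python
from h import *
s=observe(); R=np.array(s["tool_rot"]);print(s["position"],np.degrees(np.arctan2(R[1,0],R[0,0])))
print(goto(523.5,-26.2,58))
im=optics.get_image("scene"); marks("tube1","scene",4)
```

```text
[ 0.52218951 -0.02753607  0.16295727] 4.967999797035264
[ 0.17 -0.11 10.5 ]
tube1 scene [([523, -26, 182], 0.7), ([446, 324, 32], 0.54)]
```

Call:
move_arm(series="0 0 4 0 -0.8;0 0 8 0 -0.8;0 0 9.5 0 -0.8;0 0 10.2 0 -0.8;0 0 10.6 0 -0.8;0 0 10.6 0 -0.8")

```text
time_s: 22.52
position: [0.5228, -0.0268, 0.0588]
tool_rot: [[0.996, 0.094, 0.0], [0.094, -0.996, -0.0], [0.0, 0.0, -1.0]]
ft_force: [-0.1, 0.5, -0.8]
grip_width: 0.0251
gripper_force: 25.0
```

Call:
move_arm(series="0 0 0 0 -0.05;0 0 0 0 -0.05;0 0 0 0 -0.05;0 0 -4 0 -0.05;0 0 -10 0 -0.05;0 0 -10 0 -0.05;0 0 -10 0 -0.05")

```text
time_s: 23.4
position: [0.5223, -0.0267, 0.1581]
tool_rot: [[0.996, 0.093, -0.001], [0.093, -0.996, 0.0], [-0.001, -0.0, -1.0]]
ft_force: [-0.4, 0.3, -0.1]
grip_width: 0.0406
gripper_force: 0.0
```

Run:
```python
from h import *
s=observe(); R=np.array(s["tool_rot"]);print(s["position"],np.degrees(np.arctan2(R[1,0],R[0,0])))
print(goto(446,329,160))
im=optics.get_image("scene"); marks("tube1","scene",4)
```

```text
[ 0.52225554 -0.02669914  0.15809303] 5.338431391797626
[ -4.28 -36.13  -0.18]
tube1 scene [([522, -28, 75], 0.62), ([446, 324, 30], 0.52)]
```

Call:
move_arm(series="-4.3 -36.1 0 -82.7 -0.05;-4.3 -36.1 0 -82.7 -0.05;-4.3 -36.1 0 -82.7 -0.05;-4.3 -36.1 0 -82.7 -0.05;-4.3 -36.1 0 -82.7 -0.05;-4.3 -36.1 0 -82.7 -0.05;-4.3 -36.1 0 -82.7 -0.05;-4.3 -36.1 0 -82.7 -0.05")

```text
time_s: 24.5
position: [0.4455, 0.3291, 0.157]
tool_rot: [[0.028, 1.0, -0.003], [1.0, -0.028, -0.001], [-0.001, -0.003, -1.0]]
ft_force: [-0.1, -0.5, -0.3]
grip_width: 0.0407
gripper_force: 0.0
```

Call:
move_arm(series="0 0 5 0 -0.05;0 0 10 0 -0.05;0 0 13 0 -0.05;0 0 14.3 0 -0.05;0 0 14.3 0 -0.05;0 0 14.3 0 -0.8;0 0 14.3 0 -0.8;0 0 14.3 0 -0.8")

```text
time_s: 25.5
position: [0.4455, 0.3288, 0.0166]
tool_rot: [[0.034, 0.999, -0.001], [0.999, -0.034, 0.0], [0.0, -0.001, -1.0]]
ft_force: [-4.9, 0.5, 2.5]
grip_width: 0.025
gripper_force: 24.9
```

Call:
move_arm(series="0 0 0 0 -0.8;0 0 -5 0 -0.8;0 0 -10 0 -0.8;0 0 -15 0 -0.8;0 0 -15 0 -0.8;0 0 -15 0 -0.8")

```text
time_s: 26.25
position: [0.446, 0.3285, 0.1655]
tool_rot: [[0.034, 0.999, 0.0], [0.999, -0.034, -0.0], [-0.0, 0.0, -1.0]]
ft_force: [0.2, 0.6, -0.1]
grip_width: 0.0251
gripper_force: 25.0
```

Run:
```python
from h import *
s=observe(); R=np.array(s["tool_rot"]);print(s["position"],np.degrees(np.arctan2(R[1,0],R[0,0])))
print(goto(513.5,81.6,165))
im=optics.get_image("scene"); marks("tube1","scene",4)
```

```text
[0.44598431 0.32845573 0.16549336] 88.03588269635713
[-24.44   7.59   0.05]
tube1 scene [([521, -26, 74], 0.85), ([448, 324, 180], 0.54)]
```

Call:
move_arm(series="-24.4 7.6 0 82.7 -0.8;-24.4 7.6 0 82.7 -0.8;-24.4 7.6 0 82.7 -0.8;-24.4 7.6 0 82.7 -0.8;-24.4 7.6 0 82.7 -0.8;-24.4 7.6 0 82.7 -0.8;-24.4 7.6 0 82.7 -0.8;-24.4 7.6 0 82.7 -0.8")

```text
time_s: 27.35
position: [0.5135, 0.0821, 0.1644]
tool_rot: [[0.996, 0.088, -0.002], [0.088, -0.996, 0.0], [-0.002, -0.0, -1.0]]
ft_force: [0.4, 0.2, 0.1]
grip_width: 0.0249
gripper_force: 25.0
```

Call:
move_arm(series="0 0 4 0 -0.8;0 0 8 0 -0.8;0 0 9.5 0 -0.8;0 0 10.2 0 -0.8;0 0 10.6 0 -0.8;0 0 10.6 0 -0.8")

```text
time_s: 28.1
position: [0.5139, 0.0818, 0.06]
tool_rot: [[0.996, 0.093, 0.0], [0.093, -0.996, -0.001], [0.0, 0.001, -1.0]]
ft_force: [-1.3, -2.5, 0.2]
grip_width: 0.0254
gripper_force: 25.1
```

Call:
move_arm(series="0 0 0 0 -0.05;0 0 0 0 -0.05;0 0 0 0 -0.05;0 0 -4 0 -0.05;0 0 -10 0 -0.05;0 0 -10 0 -0.05;0 0 -10 0 -0.05")

```text
time_s: 28.98
position: [0.5134, 0.0822, 0.159]
tool_rot: [[0.996, 0.093, -0.001], [0.093, -0.996, 0.0], [-0.001, -0.0, -1.0]]
ft_force: [-1.0, -1.3, -0.1]
grip_width: 0.0407
gripper_force: 0.0
```

Run:
```python
from h import *
s=observe(); R=np.array(s["tool_rot"]);print(s["position"],np.degrees(np.arctan2(R[1,0],R[0,0])))
print(goto(611.5,10,165))
im=optics.get_image("scene"); marks("tube1","scene",4);marks("old1","scene",4);marks("cover_handle","scene",1);marks("scanner","scene",3)
crop(im,150,100,450,320,2.6,"pics/s3.png")
```

```text
[0.5134347  0.08222972 0.15902388] 5.340309646890053
[ 9.09  8.1  -0.61]
tube1 scene [([523, -29, 73], 0.83), ([517, 76, 72], 0.74), ([488, -342, -1], 0.6)]
old1 scene [([390, 329, 32], 0.71), ([556, 321, 32], 0.58)]
cover_handle scene [([612, 9, 110], 0.59)]
scanner scene [([318, -210, 0], 0.82), ([491, -341, -2], 0.7)]
```

View pics/s3.png

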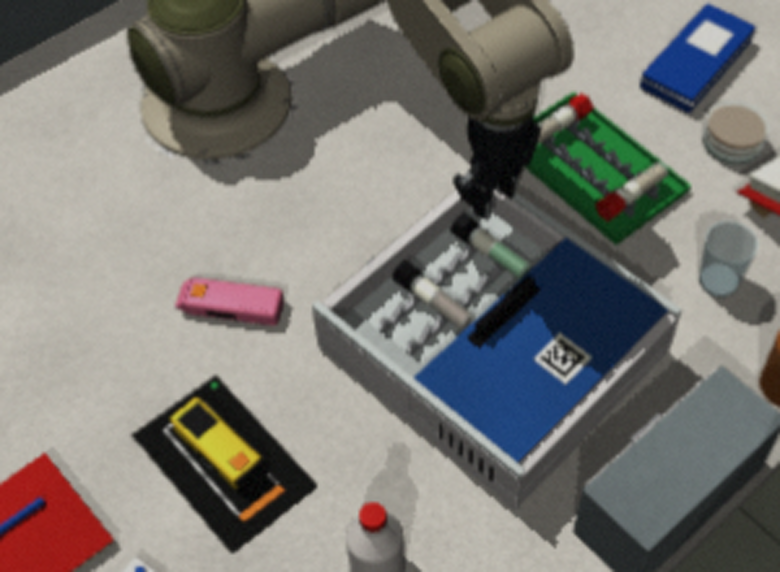

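The crop shows the red-capped tubes in the tray's end pockets (570,115 and 630,190), the two black-capped tubes in grooves (490,245 and 430,290), and the scanner still on its mat (220,440). Next I shut the cover.

Call:
move_arm(series="9.1 8.1 0 -80 -0.05;9.1 8.1 0 -80 -0.05;9.1 8.1 0 -80 -0.05;9.1 8.1 0 -80 -0.05;9.1 8.1 0 -80 -0.05;9.1 8.1 0 -80 -0.05;9.1 8.1 0 -80 -0.05;9.1 8.1 0 -80 -0.05")

```text
time_s: 30.22
position: [0.6118, 0.01, 0.1588]
tool_rot: [[0.077, 0.997, -0.001], [0.997, -0.077, 0.0], [0.0, -0.001, -1.0]]
ft_force: [-0.4, -0.4, -0.7]
grip_width: 0.0405
gripper_force: 0.0
```

Call:
move_arm(series="0 0 0 -10 -0.05;0 0 0 -10 -0.05")

```text
time_s: 30.48
position: [0.6119, 0.01, 0.1589]
tool_rot: [[-0.092, 0.996, -0.001], [0.996, 0.092, 0.0], [0.0, -0.001, -1.0]]
ft_force: [0.3, 0.1, -0.0]
grip_width: 0.0407
gripper_force: 0.0
```

Run:
```python
from h import *
s=observe(); R=np.array(s["tool_rot"]);print(s["position"],np.degrees(np.arctan2(R[1,0],R[0,0])))
print(goto(612,10,106))
```

```text
[0.61186627 0.01001137 0.1589125 ] 95.25612458183353
[-0.    0.02  5.29]
```

Call:
move_arm(series="0 0 3 0 -0.05;0 0 5.3 0 -0.05;0 0 5.3 0 -0.05;0 0 5.3 0 -0.9;0 0 5.3 0 -0.9;0 0 5.3 0 -0.9;0 0 5.3 0 -0.9", force=40)

```text
time_s: 31.35
position: [0.6122, 0.0099, 0.1078]
tool_rot: [[-0.092, 0.996, 0.001], [0.996, 0.092, -0.0], [-0.0, 0.001, -1.0]]
ft_force: [-2.4, -0.1, 6.7]
grip_width: 0.0131
gripper_force: 40.7
```

Call:
move_arm(series="0 -2 0 0 -0.9;0 -4 0 0 -0.9;0 -6 0 0 -0.9;0 -8 0 0 -0.9;0 -10 0 0 -0.9;0 -12 0 0 -0.9;0 -14 0 0 -0.9;0 -15 0 0 -0.9")

```text
time_s: 32.35
position: [0.4628, -0.0029, 0.1078]
tool_rot: [[-0.092, 0.996, 0.003], [0.996, 0.092, 0.002], [0.002, 0.004, -1.0]]
ft_force: [2.1, 9.2, 7.1]
grip_width: 0.013
gripper_force: 40.8
```

Call:
move_arm(series="0 -0.3 0 0 -0.9;0 -0.6 0 0 -0.9;0 -0.9 0 0 -0.9;0 -1.2 0 0 -0.9;0 -1.2 0 0 -0.9")

```text
time_s: 32.98
position: [0.4527, -0.0038, 0.1078]
tool_rot: [[-0.092, 0.996, 0.006], [0.996, 0.092, 0.003], [0.002, 0.007, -1.0]]
ft_force: [6.1, 11.0, 4.1]
grip_width: 0.0133
gripper_force: 40.6
```

Call:
move_arm(series="0 -0.3 0 0 -0.9;0 -0.6 0 0 -0.9;0 -0.6 0 0 -0.9")

```text
time_s: 33.35
position: [0.4526, -0.0039, 0.1079]
tool_rot: [[-0.09, 0.996, 0.02], [0.996, 0.09, 0.004], [0.002, 0.02, -1.0]]
ft_force: [37.5, 22.7, -18.8]
grip_width: 0.0131
gripper_force: 40.4
```

Call:
move_arm(series="0 0 0 0 -0.05;0 0 0 0 -0.05;0 0 0 0 -0.05;0 0 -5 0 -0.05;0 0 -11 0 -0.05;0 0 -11 0 -0.05")

```text
time_s: 34.1
position: [0.4461, -0.0061, 0.2205]
tool_rot: [[-0.093, 0.996, 0.008], [0.996, 0.093, -0.002], [-0.003, 0.008, -1.0]]
ft_force: [0.4, 0.4, -0.7]
grip_width: 0.0404
gripper_force: 0.0
```

Run:
```python
from h import *
s=observe(); R=np.array(s["tool_rot"]);print(s["position"],np.degrees(np.arctan2(R[1,0],R[0,0])),s["q"][5])
for c in ("top","scene"):
    im=optics.get_image(c); 
    for t in ("cover_label","cover_handle","chiller","mat","scanner"): marks(t,c,3)
    for t,z in (("scanner",.02),("mat",.003)):
        for d in spotter.cut_out(t,c)[:2]: print(t,rect(im,d["pixels"],z))
    if c=="scene": crop(im,190,230,290,320,6,"pics/scan.png")
```

```text
[ 0.4461027  -0.00613771  0.22045064] 95.32367726780582 -21.37966094157982
cover_label top [([548, 5, 100], 0.7)]
cover_handle top [([726, 312, 1], 0.47)]
chiller top [([519, 3, 4], 0.64), ([475, 331, 0], 0.47)]
mat top [([492, -353, -3], 0.69)]
scanner top [([487, -338, 1], 0.77), ([311, -211, 0], 0.76), ([418, -617, 2], 0.74)]
scanner (array([ 480.7, -342.4]), array([137.3,  50.8]), 3.97)
scanner (array([ 313.7, -204.6]), array([139.2,  48.3]), 39.55)
mat (array([ 489.9, -349.3]), array([209. , 131.3]), 0.5)
cover_label scene [([548, 5, 101], 0.89)]
cover_handle scene [([453, -8, 110], 0.56)]
chiller scene [([521, 0, 2], 0.76)]
mat scene [([432, 604, -1], 0.73), ([492, -348, 1], 0.64)]
scanner scene [([314, -212, -1], 0.96), ([490, -346, 0], 0.91)]
scanner (array([ 316. , -203.4]), array([142.6,  62.7]), 39.97)
scanner (array([ 479.6, -342.4]), array([140.8,  53.8]), 6.32)
mat (array([ 491.4, -348.9]), array([134.9, 211.9]), 89.91)
```

View pics/scan.png

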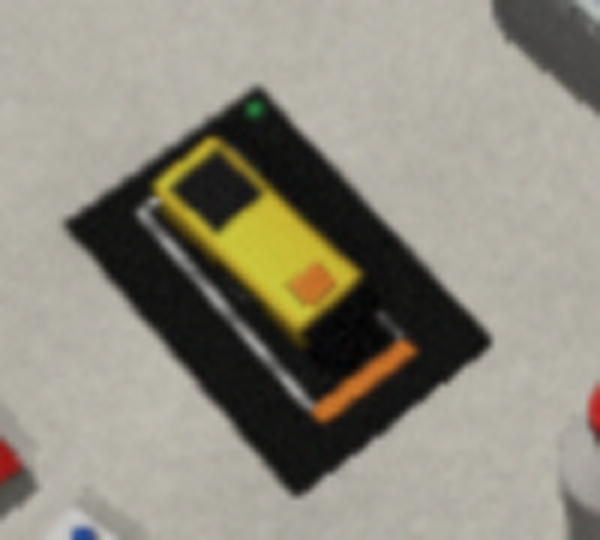

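The crop shows the yellow scanner (260,235) slightly askew on the mat, nose to the orange bar (365,382). I use the mat corners (258,88), (492,342), (300,496), (65,222) and the scanner's top corners (215,138), (155,185), (362,275), (303,332).

Run:
```python
from h import *
im=optics.get_image("scene"); f=lambda l,z:toplane(im,np.array(l)/6+[190,230],z)[:,:2]*1000
an=lambda v:round(np.degrees(np.arctan2(v[1],v[0])),2)
M=f([(258,88),(492,342),(300,496),(65,222)],.003); print(M.round(1).tolist(),M.mean(0),an(M[1]-M[0]),an(M[2]-M[3]))
S=f([(215,138),(155,185),(362,275),(303,332)],.033); print(S.round(1).tolist(),an(S[2]-S[0]),an(S[3]-S[1]),np.linalg.norm(S[2]-S[0]))
a=np.radians((an(S[2]-S[0])+an(S[3]-S[1]))/2); print("origin",S.mean(0)+12.5*np.array([np.cos(a),np.sin(a)]))
B=f([(410,348),(320,415),(140,210)],.003); print(B.round(1).tolist(),an(B[1]-B[0])+90,an(B[1]-B[2]))
```

```text
[[391.3, -284.5], [598.2, -284.9], [599.6, -411.0], [389.5, -411.6]] [ 494.64080342 -348.03011191] -0.11 0.16
[[418.3, -327.5], [420.3, -368.0], [536.0, -318.5], [541.6, -360.8]] 4.37 3.37 118.05708519997465
origin [ 491.5355306  -342.84007631]
[[572.2, -319.0], [570.9, -376.8], [410.5, -377.3]] -1.2399999999999949 0.18
```

Call:
move_arm(series="-33.9 1.2 0 82 0.6;-33.9 1.2 0 82 0.6;-33.9 1.2 0 82 0.6;-33.9 1.2 0 82 0.6;-33.9 1.2 0 82 0.6;-33.9 1.2 0 82 0.6;-33.9 1.2 0 82 0.6;-33.9 1.2 0 82 0.6")

```text
time_s: 35.95
position: [0.4881, -0.3425, 0.2162]
tool_rot: [[0.974, 0.225, -0.0], [0.225, -0.974, 0.0], [-0.0, -0.001, -1.0]]
ft_force: [-0.9, 0.2, -0.7]
grip_width: 0.0681
gripper_force: 0.0
```

Call:
move_arm(series="0 0 0 9.3 0.6;0 0 5 9.3 0.6;0 0 10 9.3 0.6;0 0 10 9.3 0.6")

```text
time_s: 36.45
position: [0.487, -0.3409, 0.1137]
tool_rot: [[0.998, 0.07, -0.005], [0.07, -0.998, 0.005], [-0.005, -0.006, -1.0]]
ft_force: [-1.0, 0.5, 1.1]
grip_width: 0.0681
gripper_force: 0.0
```

Run:
```python
from h import *
s=observe(); R=np.array(s["tool_rot"]);print(s["position"],np.degrees(np.arctan2(R[1,0],R[0,0])),s["q"][5])
for c in ("top","scene"):
    im=optics.get_image(c); marks("scanner",c,3)
    for d in spotter.cut_out("scanner",c)[:2]: print(rect(im,d["pixels"],.033))
print(goto(489.5,-342,6))
```

```text
[ 0.48700638 -0.34087942  0.113731  ] 4.0323322680838265 39.57757573698009
scanner top [([485, -337, 1], 0.53)]
scanner scene [([317, -206, 1], 0.76), ([492, -342, 0], 0.66)]
(array([ 358.4, -181.7]), array([57.7, 61.4]), 48.01)
(array([ 486.7, -346.5]), array([137.4,  49.6]), 2.55)
[ 0.05 -0.09 11.25]
```

Call:
move_arm(series="0.2 0 4 0 0.6;0.2 0 8 0 0.6;0.2 0 10 0 0.6;0.2 0 10.5 0 0.6;0.2 0 10.5 0 0.6")

```text
time_s: 37.38
position: [0.4907, -0.3423, 0.0126]
tool_rot: [[0.998, 0.07, 0.001], [0.07, -0.998, -0.001], [0.001, 0.001, -1.0]]
ft_force: [-0.4, -0.2, 0.7]
grip_width: 0.0681
gripper_force: 0.0
```

Call:
move_arm(series="0 0 0.5 0 0.6;0 0 0.8 0 0.6;0 0 0.8 0 -0.3;0 0 0.8 0 -0.3;0 0 0.8 0 -0.3;0 0 0.8 0 -0.3", force=40)

```text
time_s: 38.12
position: [0.4904, -0.3422, 0.0039]
tool_rot: [[0.998, 0.07, 0.001], [0.07, -0.998, -0.001], [0.0, 0.001, -1.0]]
ft_force: [0.1, -0.8, 2.9]
grip_width: 0.0455
gripper_force: 42.7
```

Call:
move_arm(series="0 0 -2 0 -0.3;0 0 -6 0 -0.3;0 0 -12 0 -0.3;0 0 -18 0 -0.3;0 0 -18 0 -0.3")

```text
time_s: 38.75
position: [0.4913, -0.3428, 0.1879]
tool_rot: [[0.997, 0.071, 0.006], [0.071, -0.997, -0.006], [0.006, 0.006, -1.0]]
ft_force: [-0.4, -0.4, -3.0]
grip_width: 0.0452
gripper_force: 42.2
```

Call:
move_arm(series="-0.6 -5 0 -1 -0.3;-1.2 -10 0 -1 -0.3;-1.8 -15 0 -1 -0.3;-2.5 -20 0 -1 -0.3;-3 -25 0 -1 -0.3;-3.6 -30 0 -1 -0.3;-4.1 -34 0 -1 -0.3;-4.1 -34 0 -1 -0.3")

```text
time_s: 39.75
position: [0.4238, -0.0033, 0.1824]
tool_rot: [[0.996, 0.091, -0.003], [0.091, -0.996, 0.001], [-0.003, -0.002, -1.0]]
ft_force: [-0.4, -0.4, -1.9]
grip_width: 0.0452
gripper_force: 42.4
```

Run:
```python
from h import *
s=observe(); R=np.array(s["tool_rot"]);print(s["position"],np.degrees(np.arctan2(R[1,0],R[0,0])),s["grip_width"])
for c in ("top","scene"):
    im=optics.get_image(c); marks("scanner",c,3); marks("scan_window",c,3); marks("cover_label",c,1)
    if c=="scene": crop(im,230,120,380,240,5,"pics/hold.png")
print(goto(426,-6.4,157))
```

```text
[ 0.42377391 -0.00330257  0.18239372] 5.235813071196839 0.04524705257619884
scanner top [([314, -207, 2], 0.93), ([422, 3, 180], 0.76)]
scan_window top []
cover_label top [([548, 7, 103], 0.9)]
scanner scene [([425, -6, 180], 0.91), ([317, -208, 0], 0.91), ([390, 330, 33], 0.75)]
scan_window scene [([724, -297, -1], 0.2)]
cover_label scene [([546, 7, 101], 0.81)]
[0.05 0.02 2.64]
```

View pics/hold.png

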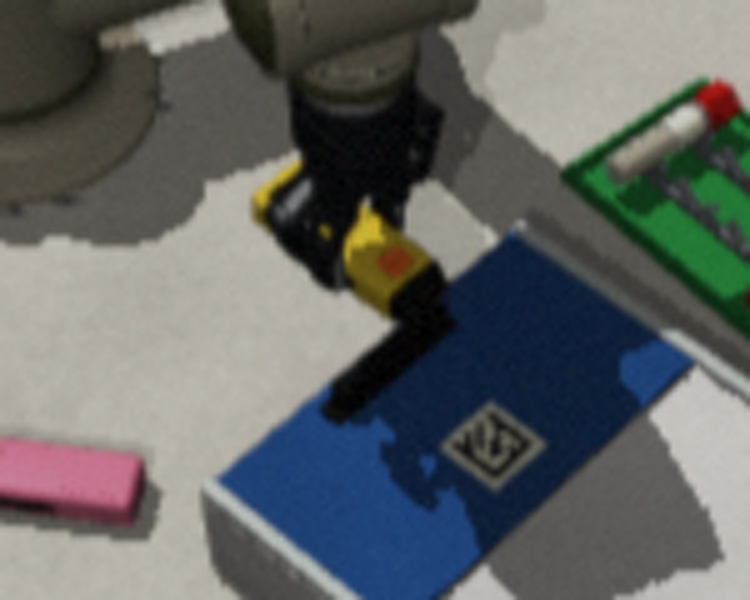

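The crop shows the scanner level in the hand, its nose (415,305) facing the label, whose middle is at crop (493,447). The front edge of its yellow top runs from (438,260) to (390,312).

Run:
```python
from h import *
im=optics.get_image("scene"); f=lambda l,z:toplane(im,np.array(l)/5+[230,120],z)[:,:2]*1000
s=observe(); p=np.array(s["position"])*1000; print(p)
F=f([(438,260),(390,312)],(p[2]+29)/1000); print(F.round(1), F.mean(0)); print("label",f([(493,447)],.1), "corners mean", f([(490,402),(545,447),(495,493),(440,447)],.1).mean(0))
u=np.array([np.cos(np.radians(5.25)),np.sin(np.radians(5.25))]); d=F.mean(0)-p[:2]; print("front along",d@u,"side",d@[-u[1],u[0]])
t=im if 0 else optics.get_image("top"); cv2.imwrite("pics/x.png",t["pixels"])
g=cv2.cvtColor(t["pixels"][170:200,300:345],cv2.COLOR_BGR2GRAY)
for d in spotter.cut_out("scanner","top")[:2]:
    ys,xs=np.nonzero(d["pixels"]); P=toplane(t,np.c_[xs,ys],(p[2]+20)/1000)[:,:2]*1000-p[:2]; a=P@u; print(xs.mean(),ys.mean(),np.percentile(a,[1,99]),np.percentile(P@[-u[1],u[0]],[1,50,99]))
```

```text
[425.4427672   -6.15090373 183.44159125]
[[475.1  18.7]
 [486.1 -31.3]] [480.63970831  -6.28251093]
label [[547.56285676   2.05341452]] corners mean [547.30433305   1.84131033]
front along 54.953343671763356 side -5.181664548716949
381.0151515151515 263.8162878787879 [-173.71402975  -71.77943063] [-198.86466352 -158.29103964 -116.39851685]
325.25 245.24489795918367 [-77.95787735 -34.64876967] [-21.31806094   1.54639542  22.97982138]
```

Call:
move_arm(series="0 0 1 0 -0.3;0 0 2 0 -0.3;0 0 2.6 0 -0.3;0 0 2.6 0 -0.3;0 0 2.6 0 -0.3;0 0 2.6 0 -0.3")

```text
time_s: 41.05
position: [0.4255, -0.0057, 0.1578]
tool_rot: [[0.996, 0.088, 0.001], [0.088, -0.996, -0.0], [0.001, 0.0, -1.0]]
ft_force: [1.1, -0.7, -1.7]
grip_width: 0.0455
gripper_force: 42.4
```

Run:
```python
from h import *
s=observe(); R=np.array(s["tool_rot"]);print(s["time_s"],s["position"],np.degrees(np.arctan2(R[1,0],R[0,0])),R[:,2])
im=optics.get_image("scene"); marks("scanner","scene",2)
px=im["pixels"].astype(int); m=(px[...,2]>120)&(px[...,2]>px[...,1]*1.6)&(px[...,2]>px[...,0]*1.6); ys,xs=np.nonzero(m[150:260,280:380]); print(list(zip(xs+280,ys+150))[:20])
crop(im,280,150,380,230,7,"pics/beam.png")
```

```text
41.05 [ 0.42550607 -0.00568967  0.15782676] 5.037882637093762 [ 5.59827098e-04 -1.80740384e-04 -9.99999827e-01]
scanner scene [([315, -209, -2], 0.72), ([424, -6, 154], 0.67)]
[]
```

View pics/beam.png

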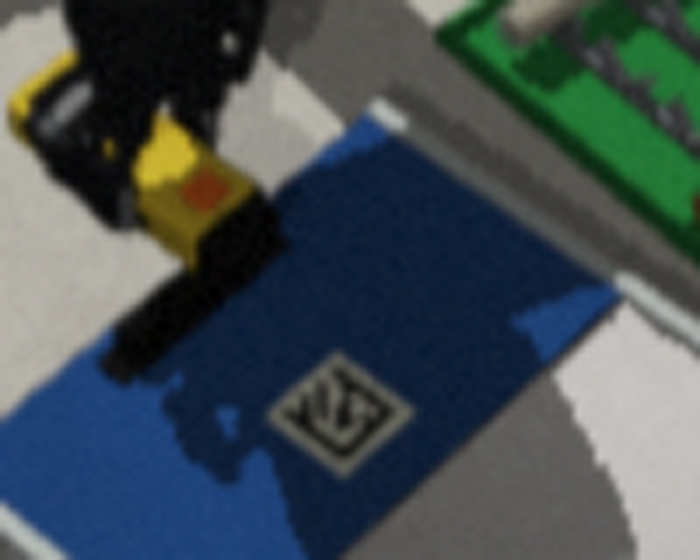

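The crop shows the nose (240,235) just past the handle and the label centre at (340,413). No beam spot is visible. By geometry the beam strikes (547, 5), which is the label's middle, from 91 mm. I hold here.

Call:
move_arm(series="0 0 0 0 -0.3;0 0 0 0 -0.3;0 0 0 0 -0.3;0 0 0 0 -0.3;0 0 0 0 -0.3;0 0 0 0 -0.3;0 0 0 0 -0.3;0 0 0 0 -0.3")

```text
time_s: 42.15
position: [0.4254, -0.0057, 0.1576]
tool_rot: [[0.996, 0.088, 0.0], [0.088, -0.996, -0.0], [0.0, 0.0, -1.0]]
ft_force: [-0.2, 0.1, -2.0]
grip_width: 0.0453
gripper_force: 42.4
```

Call:
move_arm(series="0 0 0 0 -0.3;0 0 0 0 -0.3;0 0 0 0 -0.3;0 0 0 0 -0.3;0 0 0 0 -0.3;0 0 0 0 -0.3;0 0 0 0 -0.3;0 0 0 0 -0.3")

```text
time_s: 43.15
position: [0.4254, -0.0057, 0.1576]
tool_rot: [[0.996, 0.088, -0.0], [0.088, -0.996, -0.0], [-0.0, 0.0, -1.0]]
ft_force: [-0.0, -0.8, -2.6]
grip_width: 0.0454
gripper_force: 42.4
```

Call:
move_arm(series="0 0 0 0 -0.3;0 0 0 0 -0.3;0 0 0 0 -0.3;0 0 0 0 -0.3;0 0 0 0 -0.3;0 0 0 0 -0.3;0 0 0 0 -0.3;0 0 0 0 -0.3")

```text
time_s: 44.15
position: [0.4254, -0.0056, 0.1576]
tool_rot: [[0.996, 0.088, -0.0], [0.088, -0.996, 0.0], [-0.0, -0.0, -1.0]]
ft_force: [0.2, 0.5, -3.1]
grip_width: 0.0452
gripper_force: 42.4
```

Run:
```python
from h import *
s=observe(); R=np.array(s["tool_rot"]);print(s["time_s"],s["position"],np.degrees(np.arctan2(R[1,0],R[0,0])))
print(goto(492.5,-349,190))
```

```text
44.15 [ 0.42536933 -0.00563545  0.15758211] 5.039953560052812
[ 3.67 34.79 -3.24]
```

Call:
move_arm(series="0 0 -3.2 0 -0.3;0.6 5 -3.2 4.9 -0.3;1.2 11 -3.2 4.9 -0.3;1.8 17 -3.2 4.9 -0.3;2.4 23 -3.2 4.9 -0.3;3 29 -3.2 4.9 -0.3;3.6 34.8 -3.2 4.9 -0.3;3.7 34.8 -3.2 4.9 -0.3")

```text
time_s: 45.15
position: [0.4925, -0.3527, 0.1883]
tool_rot: [[1.0, -0.001, -0.001], [-0.001, -1.0, -0.0], [-0.001, 0.0, -1.0]]
ft_force: [-0.3, 1.2, -1.8]
grip_width: 0.0454
gripper_force: 42.6
```

Call:
move_arm(series="0 0 4 0 -0.3;0 0 8 0 -0.3;0 0 12 0 -0.3;0 0 14 0 -0.3;0 0 14 0 -0.3;0 0 14 0 -0.3")

```text
time_s: 45.9
position: [0.4933, -0.3491, 0.0507]
tool_rot: [[1.0, 0.003, 0.001], [0.003, -1.0, -0.001], [0.001, 0.001, -1.0]]
ft_force: [-0.2, 0.2, -2.5]
grip_width: 0.0452
gripper_force: 42.4
```

Run:
```python
from h import *
s=observe(); p=np.array(s["position"])*1000; R=np.array(s["tool_rot"]);print(s["time_s"],p,np.degrees(np.arctan2(R[1,0],R[0,0])))
for c in ("top","scene"):
    im=optics.get_image(c); marks("scanner",c,3); marks("mat",c,2)
    if c=="scene": crop(im,180,220,300,320,6,"pics/park.png")
print(goto(492.5,-349,4.5))
```

```text
45.9 [ 493.25953755 -349.10479617   50.74037191] 0.1600956475352364
scanner top []
mat top [([494, -349, 1], 0.87), ([451, -2, 118], 0.22)]
scanner scene [([491, -348, 45], 0.73), ([315, -208, 0], 0.51), ([470, 329, 0], 0.31)]
mat scene [([495, -348, 2], 0.71)]
[-0.04 -0.02  4.57]
```

View pics/park.png

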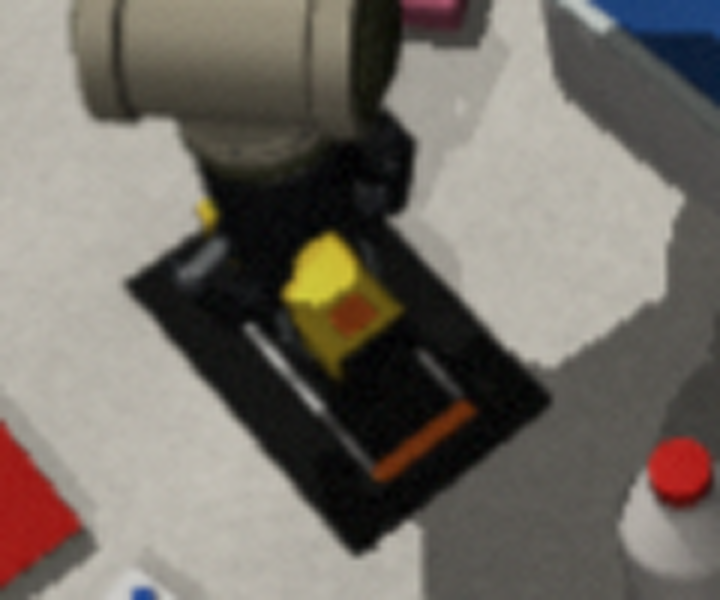

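The crop shows the scanner held squarely over the outline, nose to the orange bar (425,440). I lower it and let go.

Call:
move_arm(series="0 0 2.5 0 -0.3;0 0 4 0 -0.3;0 0 4.4 0 -0.3;0 0 4.6 0 -0.3;0 0 4.6 0 -0.3")

```text
time_s: 46.82
position: [0.4931, -0.3493, 0.0041]
tool_rot: [[1.0, 0.002, 0.001], [0.002, -1.0, -0.001], [0.001, 0.001, -1.0]]
ft_force: [0.1, 0.5, -1.5]
grip_width: 0.0454
gripper_force: 42.6
```

Call:
move_arm(series="0 0 0 0 0.4;0 0 0 0 0.4;0 0 0 0 0.4;0 0 -5 0 0.4;0 0 -11 0 0.4;-7 0 -16 0 0.4;-16 0 -18 0 0.4;-16 0 -18 0 0.4")

```text
time_s: 47.82
position: [0.331, -0.3492, 0.1846]
tool_rot: [[1.0, 0.002, 0.0], [0.002, -1.0, -0.001], [0.0, 0.001, -1.0]]
ft_force: [-0.2, -0.8, -0.6]
grip_width: 0.0598
gripper_force: 0.0
```

Run:
```python
from h import *
s=observe(); print(s["time_s"],s["position"])
for c in ("top","scene"):
    im=optics.get_image(c); marks("scanner",c,3); marks("mat",c,2); marks("old1",c,3); marks("cover_label",c,1)
    if c=="scene": crop(im,190,230,290,320,6,"pics/end.png")
```

```text
47.825 [ 0.33103582 -0.34919306  0.18459396]
scanner top [([315, -209, 2], 0.8), ([490, -346, 0], 0.76)]
mat top [([492, -350, 3], 0.62), ([454, 2, 116], 0.61)]
old1 top [([389, 332, 33], 0.7), ([552, 319, 31], 0.5)]
cover_label top [([548, 3, 102], 0.58)]
scanner scene [([315, -208, 0], 0.91), ([494, -349, -1], 0.77)]
mat scene [([492, -349, 0], 0.75), ([493, -348, 2], 0.64)]
old1 scene [([388, 330, 35], 0.58), ([557, 325, 29], 0.57)]
cover_label scene [([546, 4, 101], 0.76)]
```

View pics/end.png

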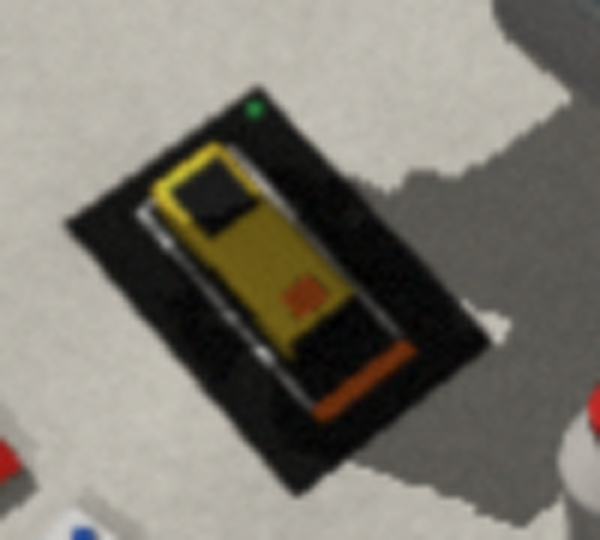

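The crop shows the scanner squarely inside the outline, its nose at the orange bar (365,382). I hand in the job.

```bash
python3 -c "
from rig import order
print(order.close_job())"
```

```text
the job is handed in; nothing more can be done
None
```

The job is handed in: both red-capped tubes are in the tray, both black-capped tubes are in the chiller under the shut cover, the scanner was held on the code for about 3 s from about 91 mm (no beam spot showed in the images, so the aim is calculated), and it is parked in its outline.

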